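# Lock the microscope-slide cabinet

## Robot

A 7-joint arm with a two-finger parallel gripper is mounted at the origin on the work surface. World frame = base frame: x ahead of the robot, y to its left, z up, the work surface at z = 0. Lengths are in m, angles in rad, forces in N, time in s.
With the tool pointing down it reaches from about 0.425 to 1.025 m from the base axis. Payload 9.4 kg.
Tool frame: the origin (TCP) lies at the very end of the fingers, on their centre line; the grasp point (between the pads) lies arm.pinch_z behind it (arm.pinch_z is the distance from the TCP to the grasp point, in m); z points along the fingers, y is the direction in which the jaws open and shut (so a half turn about z gives the same grasp; the last joint's range is limited). The gripper opens to 93 mm and grips with 3 to 60 N. Pads are 15 mm wide; open, the fingers measure 128 mm over their backs; the gripper's body (75 mm by 188 mm) begins 65 mm behind the grasp point.
Start: joints at [-1.283, 0.599, -0.003, 1.599, 0.002, 0.943, -0.08], TCP at [0.259, 0.677, 0.219] pointing down, gripper open.
Joint ranges: [-2.57, 2.57], [-0.35, 1.97], [-1.29, 1.29], [0.11, 2.56], [-1.05, 4.19], [0.11, 1.86], [-2.63, 2.63]. Speed limits (rad/s): [2.22, 2.22, 3.01, 3.01, 3.14, 3.14, 3.14].

## Interface

Orientations are given as [roll, pitch, yaw] about the fixed x, y, z axes, in that order (R = Rz(yaw) Ry(pitch) Rx(roll)).
In Python, from cell import arm gives the robot as it stands. Calls block until the motion is done:
- arm.movep(position, orientation): joint-space move of the TCP to a pose.
- arm.move_straight(position, max_speed=0.15, orientation=None): straight line of the TCP; orientation=None keeps the orientation; max_speed is the mean speed in m/s.
- arm.set_joints(angles): joint-space move.
- arm.ungrasp() and arm.grab(): open the fingers fully, or close them until they stop; the grip force is fixed at half the most.
- arm.pause(seconds).
- arm.inverse_kinematics(position, orientation): joint angles nearest the present ones, or None.
- arm.get_obs(): the state.
- arm.grab_frame(name): name is "scene" or "side" or "wrist"; returns the picture (480x640x3 uint8, red, green, blue); there is no depth.
- arm.get_calibration(name): a dict with "intrinsics" (3x3 intrinsics, pixels), "R" (3x3) and "t" (3): a world point X has camera coordinates R X + t. Camera axes: x right, y down, z forward; pixel columns grow to the right and rows downward; lengths in m; the calibration is good to about 2 mm. A picture is of the moment at which its call begins: read the wrist's pose just before it. get_calibration takes no time and is no camera call; for the wrist camera it gives the pose at the moment of the call.
A pose or a line that the arm cannot do raises arm.IKError and nothing moves.
- arm.hand_in(): hands the job in, once; it reports no verdict.
The state is a dict: "t": time; "joint_pos": joint angles; "qd": joint speeds; "tau": joint torques, N m; "position": TCP position; "eef_rot": TCP orientation; "force": force on the tool from outside, world axes, zero at the start; "wrist_torque": the same for the moment, N m; "width": finger opening in m.
Only numpy, scipy, OpenCV 4.12 (cv2) and the standard library are available. Lean on these libraries where they do the work, as an engineer would, in place of code of your own. Each camera call takes 0.05 s, during which the arm holds its last target.

## Task

Lock up the slide cabinet: push its open drawer fully shut, then put the long lock rod from the wooden rack down through the lock flange and both drawers' lock tabs until it is fully home, with the eye of its arm lying over the flange's second hole. Then drop the lock pin from the rack through the eye and that hole until its head sits on the arm. Leave the shorter spare rod in the rack and do not knock over the brown bottle.

Things in the scene. Friction and masses are not known exactly. Their poses are not given: they have to be found in the camera images.
- cabinet: Grey slide cabinet, fixed, 240 (x) x 300 (y) x 130 mm high; two drawers, one above the other, fronts (x = -132 mm) facing -x. Origin: centre of underside. A steel flange 8 mm thick, y -66 to +66 mm, top level with the cabinet's, overhangs to x = -172 mm, with two 15 mm holes. Below it each drawer has a lock tab with a 21 mm hole, at y = -40 mm. Bar handles at y = -105 mm, out to x = -172 mm.
- drawer (a joint): Upper drawer: 0 = shut (tab hole straight under the rod hole), grows as it slides out towards the cabinet's -x (m, up to 0.12). Front from z = 68 to 118 mm above the table. The lower drawer is always shut.
- drawer_tab (a point): Middle of the outer end face of the upper drawer's lock tab (8 mm thick, 44 mm wide), 89 mm above the table, 44 mm out from the drawer's front; moves with the drawer. Hole 24 mm behind this point. Axes as the cabinet's.
- rod_hole (a point): Centre of the flange's rod hole (15 mm) at the flange's top face, the hole to the cabinet's -y side. Axes as the cabinet's (z up, y along the flange towards the pin hole).
- pin_hole (a point): Centre of the flange's second hole (15 mm), for the pin, at the flange's top face, 80 mm from the rod hole along the cabinet's +y.
- low_hole (a point): Centre of the lower drawer's tab hole (21 mm) at the tab's top face, 100 mm straight below rod_hole.
- rack: Fixed wooden block 70 x 220 x 50 mm high with three 13.5 mm holes, 44 mm deep, at y = -75, 0 and +75 mm, in which the lock rod, the spare rod and the pin stand, in any order. Origin: centre of its underside.
- lock_rod: The long lock rod, steel: round shaft 12 mm thick, 115 mm long, round-nosed; at its top a flat arm (6 x 30 mm) square to it with a 18 mm eye 80 mm from the shaft's axis, and above that a dark square grip 22 x 22 x 45 mm, sides parallel to the arm. Origin: shaft's lower end; z up the shaft, x along the arm to the eye. Arm's underside at z = 115, grip z = 121 to 166 mm. 0.2 kg.
- lock_rod_eye (a point): Centre of the eye at the underside of the lock rod's arm. Axes as the rod's.
- spare_rod: Shorter spare rod, left alone, steel: round shaft 12 mm thick, 80 mm long, round-nosed; at its top a flat arm (6 x 30 mm) square to it with a 18 mm eye 80 mm from the shaft's axis, and above that a dark square grip 22 x 22 x 45 mm, sides parallel to the arm. Origin: shaft's lower end; z up the shaft, x along the arm to the eye. Arm's underside at z = 80, grip z = 86 to 131 mm.
- pin: Lock pin, steel: round shaft 12 mm in diameter and 55 mm long, round-nosed, under a dark round head 23 mm in diameter and 45 mm high. No arm. Origin: centre of the shaft's lower end, z up; head from z = 55 to 100 mm. Weighs about 0.1 kg.
- oil_bottle: Loose brown glass bottle, 40 mm in diameter, 85 mm high, standing between the rack and the cabinet. Origin: centre of its underside.
Mind the look-alikes: they are no part of the job. Leave any green look-alike of the lock_rod alone. Of the things that look like the pin, the larger one is meant.

How it is judged:
On the way, in this order (a step that is already met when the one before it is completed fails the run):
1. the upper drawer is pushed fully shut (value of joint drawer below 0.005 m), for 0.1 s.
2. the lock rod stands fully home through flange and both tabs, its eye over the pin hole (value of joint drawer below 0.005 m and z of lock_rod in the frame of rod_hole below -0.11 m and horizontal distance between lock_rod and low_hole below 0.01 m and horizontal distance between lock_rod_eye and pin_hole below 0.007 m and z of lock_rod_eye in the frame of pin_hole below 0.005 m and angle between the z axis of lock_rod and the z axis of rod_hole, either way round below 0.1 rad), for 0.2 s.
3. the pin is through the eye and the flange (z of pin in the frame of pin_hole below -0.042 m and horizontal distance between pin and pin_hole below 0.008 m and angle between the z axis of pin and the z axis of pin_hole, either way round below 0.17 rad and z of lock_rod in the frame of rod_hole below -0.11 m and horizontal distance between lock_rod and low_hole below 0.01 m and horizontal distance between lock_rod_eye and pin_hole below 0.007 m and z of lock_rod_eye in the frame of pin_hole below 0.005 m and angle between the z axis of lock_rod and the z axis of rod_hole, either way round below 0.1 rad), for 0.2 s.
At the end, for the whole second after the job is handed in: Drawer shut within 5 mm. Rod upright, lower end 110 mm or more below the flange top and within 10 mm of the lower hole's axis; eye within 7 mm of the pin hole's axis, at most 5 mm up. Pin end 42 mm or more below the flange top, within 8 mm of the axis, tilt under 0.17 rad. Both at rest (all of step 3 and value of joint drawer below 0.005 m and linear speed of each of lock_rod, pin below 0.02 m/s); the robot touches nothing.
It fails at once if the spare rod is moved more than 40 mm (distance of spare_rod from where it was at the start of the episode above 0.04 m).
It fails at once if the brown bottle is knocked over (angle between oil_bottle's own z axis and vertical above 0.6 rad).
It also fails if it takes over 72 s, if anything falls off the work surface, if the arm or the gripper's body presses on something with over 40 N, if the wrist force passes 120 N, or if a joint passes its speed limit or range.

## Working session

There is one attempt and no reset: what is moved stays moved. The work goes in short steps, each a Python script; the robot and the scene stay as the last script left them, time stands still between calls to the robot, and variables do not carry over. Pictures are saved under pics/ and viewed, and the job is handed in when it is done.

```bash
ls; mkdir -p pics
python3 - <<'E'
from cell import arm
import cv2,numpy as np
print(arm.pinch_z)
print(arm.get_obs())
for n in ["scene","side","wrist"]:
    c=arm.get_calibration(n); print(n,c)
    im=arm.grab_frame(n); cv2.imwrite(f"pics/{n}0.png",im[:,:,::-1])
E
```

```text
pics
0.0188
{'t': 0.0, 'joint_pos': array([-1.28270457,  0.60012016, -0.00254483,  1.60011264,  0.00177724,
        0.94289275, -0.07977477]), 'qd': array([ 1.37963992e-03,  1.20866493e-03,  4.01401950e-04, -5.00783804e-05,
        3.26495460e-04, -2.44802183e-03, -3.18731533e-04]), 'tau': array([ 1.39368884e-03, -7.65061355e+01,  1.49829034e+00, -2.52361697e+01,
       -5.23287349e-02,  1.68130151e-02,  2.04216994e-04]), 'position': array([0.25848581, 0.67684223, 0.21776968]), 'eef_rot': array([-3.14006684e+00,  1.21458385e-04,  2.77687263e+00]), 'force': array([-0.27654737,  0.62330146,  0.25527546]), 'wrist_torque': array([ 0.04448363, -0.03289151, -0.02069167]), 'width': 0.09305586332277711}
scene {'intrinsics': array([[509.16321267,   0.        , 320.13552669],
       [  0.        , 509.16321267, 241.93222245],
       [  0.        ,   0.        ,   1.        ]]), 'R': array([[-0.50040161,  0.86576407,  0.00712799],
       [ 0.76802263,  0.44767863, -0.45795751],
       [-0.39967421, -0.22368822, -0.8889455 ]]), 't': array([ 0.37829317, -0.33373361,  1.1917025 ])}
side {'intrinsics': array([[457.90936529,   0.        , 324.42799096],
       [  0.        , 457.90936529, 230.76194389],
       [  0.        ,   0.        ,   1.        ]]), 'R': array([[ 8.32397040e-01, -5.54179412e-01,  5.88196856e-04],
       [-4.32998009e-01, -6.51039988e-01, -6.23425744e-01],
       [ 3.45872652e-01,  5.18683056e-01, -7.81882341e-01]]), 't': array([-0.53040058,  0.24346313,  0.72229262])}
wrist {'intrinsics': array([[336.47561706,   0.        , 313.31504029],
       [  0.        , 336.47561706, 242.09388992],
       [  0.        ,   0.        ,   1.        ]]), 'R': array([[ 0.35770744,  0.93382926, -0.00288207],
       [ 0.9020428 , -0.34472977,  0.25976944],
       [ 0.24158677, -0.09552122, -0.96566637]]), 't': array([-0.723695  , -0.02983615,  0.39252078])}
```

View pics/scene0.png

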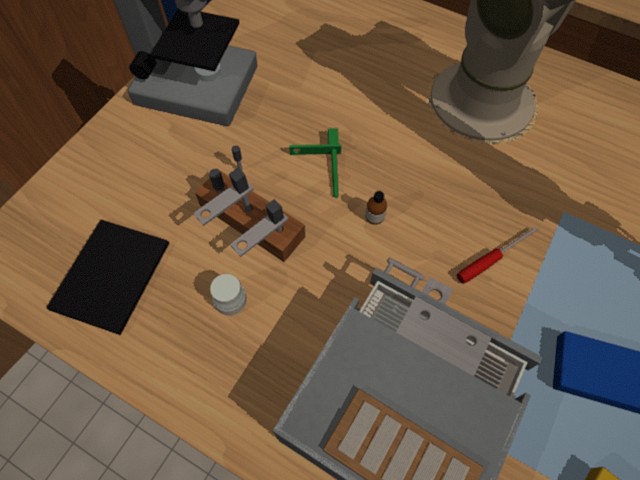

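View pics/side0.png

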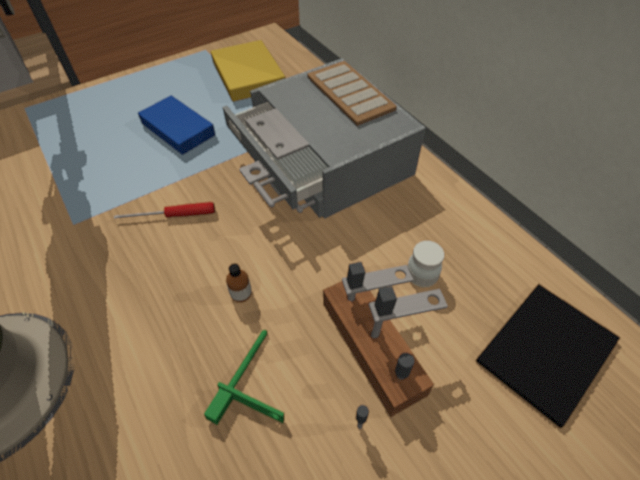

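View pics/wrist0.png

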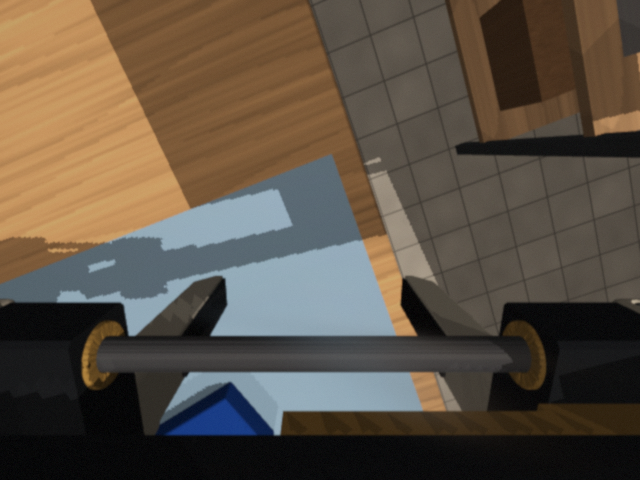

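```bash
cat > h.py <<'E'
import numpy as np,cv2
import json,os
from scipy.optimize import least_squares
CAL={}
def cal(n):
    from cell import arm
    if n not in CAL: CAL[n]=arm.get_calibration(n)
    return CAL[n]
def proj(c,X):
    X=np.atleast_2d(X); p=X@c["R"].T+c["t"]; uv=p@c["intrinsics"].T; return uv[:,:2]/uv[:,2:]
def tri(obs): # [(cal,(u,v))]
    A=[]
    for c,(u,v) in obs:
        P=c["intrinsics"]@np.c_[c["R"],c["t"]]
        A+= [u*P[2]-P[0], v*P[2]-P[1]]
    _,_,V=np.linalg.svd(np.array(A)); X=V[-1]; X=X[:3]/X[3]
    return X, [proj(c,X)[0]-np.array(p) for c,p in obs]
def onz(c,uv,z):
    d=c["R"].T@np.linalg.inv(c["intrinsics"])@np.array([uv[0],uv[1],1]); o=-c["R"].T@c["t"]
    return o+d*(z-o[2])/d[2]
E
python3 - <<'E'
from h import *
for n in ["scene","side"]:
    c=cal(n); print(n,-c["R"].T@c["t"], proj(c,[[0,0,0],[0.259,0.677,0.218],[.6,0,0],[.6,.3,0]]))
s=cv2.imread("pics/scene0.png"); d=cv2.imread("pics/side0.png")
def crop(im,x,y,w,h,k,f): cv2.imwrite(f,cv2.resize(im[y:y+h,x:x+w],None,fx=k,fy=k,interpolation=cv2.INTER_CUBIC))
crop(s,185,125,150,150,4,"pics/s_rack.png")
crop(s,340,250,220,150,3.6,"pics/s_cab.png")
crop(d,310,230,150,190,3.1,"pics/d_rack.png")
crop(d,215,60,220,160,3.6,"pics/d_cab.png")
E
```

```text
scene [0.92190623 0.08846258 0.9038263 ] [[481.76392445  99.34221036]
 [893.31113542 288.8270801 ]
 [361.88507679 309.90636281]
 [514.51564242 392.34832847]]
side [ 0.29710166 -0.51007379  0.71684101] [[-11.82823874 385.10942619]
 [  6.1700761   25.30848028]
 [309.17986638 222.71706549]
 [241.22790036 141.47360409]]
```

View pics/s_rack.png

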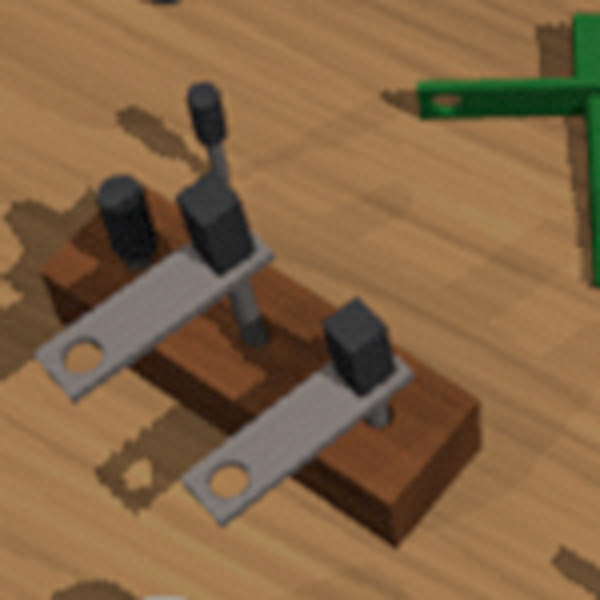

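View pics/s_cab.png

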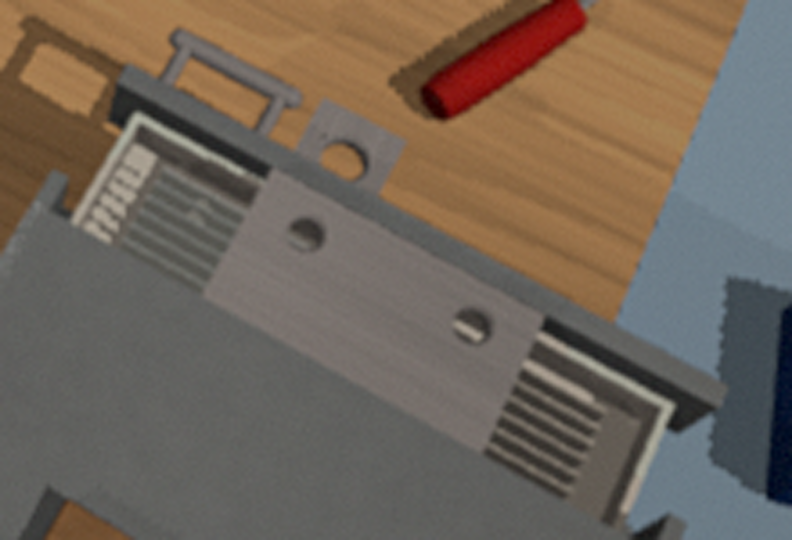

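View pics/d_rack.png

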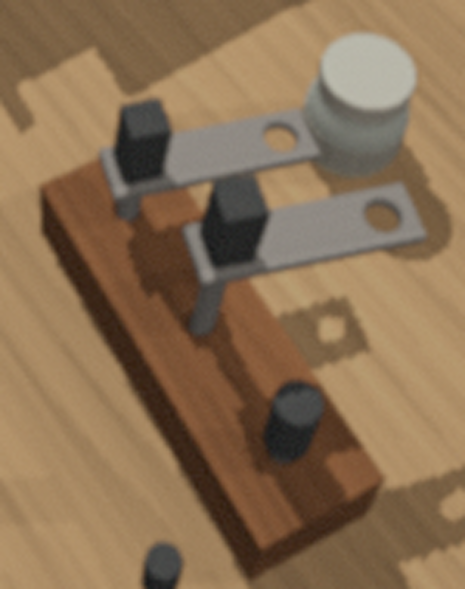

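View pics/d_cab.png

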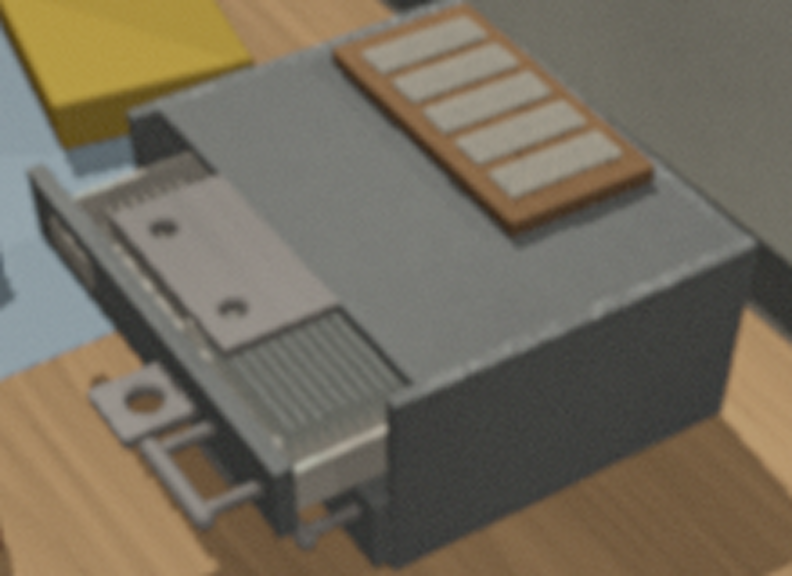

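Run:
```python
from h import *
S,D=cal("scene"),cal("side")
P=dict(rodhole=((425,315.3),(279.7,145.3)),pinhole=((471.4,340.6),(260.3,123.6)),tab=((435.8,294.4),(255.3,170.8)),
lockeye=((205.75,214),(433.2,299.4)),speye=((242.75,245),(400.6,273.9)),pin=((215.5,171.75),(405.8,359)),
lockgrip=((185+208/4,125+190/4),(310+242/3.1,230+190/3.1)),spgrip=((185+357/4,125+312/4),(310+144/3.1,230+113/3.1)),
rackA=((185+481/4,125+405/4),(310+42/3.1,230+190/3.1)),rackB=((185+397/4,125+512/4),(310+ 118/3.1,230+150/3.1)),
bottle=((378,197),(235,269)), smallpin=((185+204/4,125+93/4),(310+164/3.1,230+555/3.1)))
for k,(a,b) in P.items():
    X,r=tri([(S,a),(D,b)]); print(k,X.round(4),np.round(np.array(r),1).ravel())
```

```text
rodhole [0.6028 0.1041 0.128 ] [ 0.1 -0.   0.1  0. ]
pinhole [0.6037 0.1842 0.1269] [ 0. -0.  0.  0.]
tab [0.5444 0.1049 0.0908] [-0.2  0.1 -0.2 -0.1]
lockeye [ 0.6236 -0.3126  0.1199] [-0.  0. -0. -0.]
speye [ 0.6298 -0.2352  0.0853] [-0.3  0.1 -0.4 -0.1]
pin [ 0.5343 -0.3581  0.107 ] [-0.2  0.  -0.3 -0. ]
lockgrip [ 0.5501 -0.2869  0.1753] [-0.2  0.  -0.4 -0.1]
spgrip [ 0.5534 -0.2119  0.1409] [-0.3  0.1 -0.5 -0.1]
rackA [ 0.5203 -0.1708  0.0425] [-0.5  0.1 -0.7 -0.2]
rackB [ 0.5804 -0.1739  0.032 ] [ 3.1 -0.8  4.2  0.8]
bottle [ 0.4103 -0.0718  0.0775] [ 0.3 -0.1  0.4  0.1]
smallpin [ 0.4514 -0.3731  0.0761] [-0.2  0.  -0.3 -0. ]
```

Run:
```python
from cell import arm
import numpy as np
for nm,p,ys in [("push",(0.53,0.24,0.20),[0,np.pi,np.pi/2]),("lock",(.55,-.287,.136),[-.33,-.33+np.pi]),("place",(.603,.104,.27),[1.56,1.56-np.pi]),
   ("pin",(.534,-.358,.08),[0,np.pi]),("pinplace",(.604,.184,.2),[np.pi/2,-np.pi/2])]:
    for y in ys:
        q=arm.inverse_kinematics(p,[np.pi,0,y]); print(nm,round(y,2),None if q is None else np.round(q,2))
```

```text
push 0 [-1.    0.54  0.72  1.98 -0.5   0.8  -1.57]
push 3.14 [-0.48  0.45 -0.06  1.95  0.04  0.74  1.01]
push 1.57 [-0.75  0.47  0.32  1.97 -0.21  0.74 -0.3 ]
lock -0.33 [-0.04  0.67  0.67  1.95 -0.61  0.74 -0.9 ]
lock 2.81 [ 0.33  0.57  0.09  1.92 -0.08  0.65  1.71]
place 1.56 [-0.57  0.43  0.44  1.83 -0.23  0.93 -0.04]
place -1.58 [ 0.43  0.62 -1.1   1.77  0.61  1.14  2.26]
pin 0 [ 0.18  0.73  0.52  1.92 -0.58  0.64 -0.51]
pin 3.14 [ 0.61  0.67 -0.17  1.89  0.19  0.59  1.9 ]
pinplace 1.57 [-0.61  0.53  0.34  1.86 -0.24  0.8  -0.15]
pinplace -1.57 [-0.05  0.55 -0.5   1.82  0.34  0.86  2.43]
```

Run:
```python
from cell import arm
import numpy as np
t0=arm.get_obs()["t"]
O=[np.pi,0,np.pi]
arm.movep((0.525,0.243,0.20),O); t1=arm.get_obs()["t"]
arm.grab(); t2=arm.get_obs()["t"]
arm.move_straight((0.525,0.243,0.090),0.2)
o=arm.get_obs(); print(t0,t1,t2,o["t"],o["position"],o["force"],o["width"])
f0=o["force"]
arm.move_straight((0.600,0.243,0.090),0.08)
x=0.600
for i in range(30):
    o=arm.get_obs(); f=o["force"]-f0
    print(round(o["t"],2),x,o["position"].round(4),f.round(1))
    if np.linalg.norm(f)>20: break
    if x>0.622: break
    x+=0.003
    arm.move_straight((x,0.243,0.090),0.04)
```

```text
0.15 2.0 3.45 4.15 [0.5253664  0.24320182 0.09054603] [ 0.40109252  0.58887903 -0.5287219 ] 0.0004650686567390148
5.24 0.6 [0.5998 0.2432 0.09  ] [-1.  -1.2  0.3]
5.49 0.603 [0.603  0.2432 0.0901] [-0.8 -0.3  0.1]
5.74 0.606 [0.6063 0.2431 0.09  ] [ 0.3 -0.3 -0.1]
5.99 0.609 [0.6094 0.2429 0.09  ] [-0.6 -0.6 -0. ]
6.24 0.612 [0.6124 0.2429 0.09  ] [-1.1 -0.5  1. ]
6.49 0.615 [0.6152 0.243  0.09  ] [-0.3 -0.5  0.2]
6.74 0.618 [0.6152 0.2429 0.0898] [-9.8 -1.3  6.7]
6.99 0.621 [0.6152 0.2429 0.0897] [-18.9  -1.2  13.7]
```

Run:
```python
from cell import arm
import numpy as np,cv2
arm.move_straight((0.585,0.243,0.095),0.15)
arm.move_straight((0.56,0.2,0.25),0.3)
# over to rod
arm.movep((0.55,-0.287,0.27),[np.pi,0,-0.33])
for n in ["scene","side","wrist"]:
    cv2.imwrite(f"pics/{n}1.png",arm.grab_frame(n)[:,:,::-1])
c=arm.get_calibration("wrist"); np.savez("w1.npz",**c)
print(arm.get_obs()["t"],arm.get_obs()["joint_pos"].round(2))
def crop(im,x,y,w,h,k,f): cv2.imwrite(f,cv2.resize(im[y:y+h,x:x+w],None,fx=k,fy=k,interpolation=cv2.INTER_CUBIC))
s=cv2.imread("pics/scene1.png"); d=cv2.imread("pics/side1.png")
crop(s,360,250,160,120,5,"pics/s_cab1.png")
crop(d,225,80,120,110,5,"pics/d_cab1.png")
```

```text
10.0 [-0.28  0.65  1.12  1.83 -0.66  1.09 -0.81]
```

View pics/s_cab1.png

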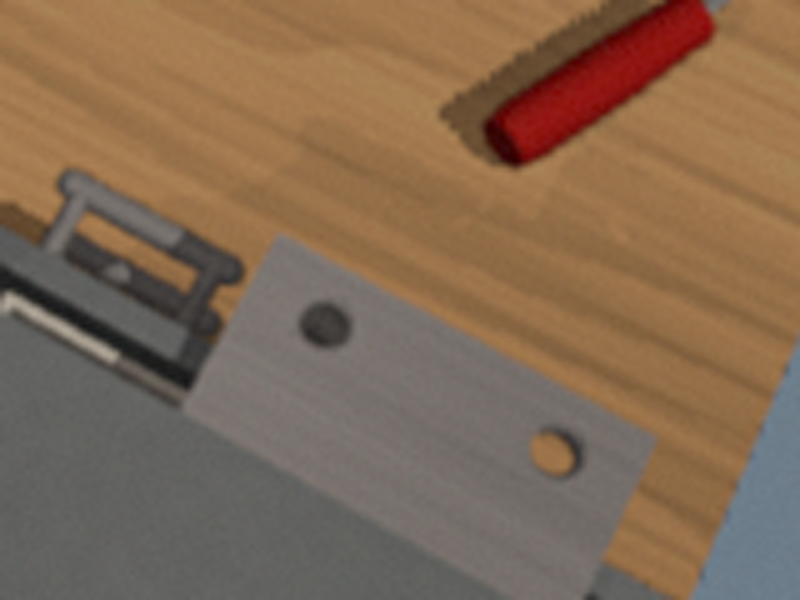

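View pics/d_cab1.png

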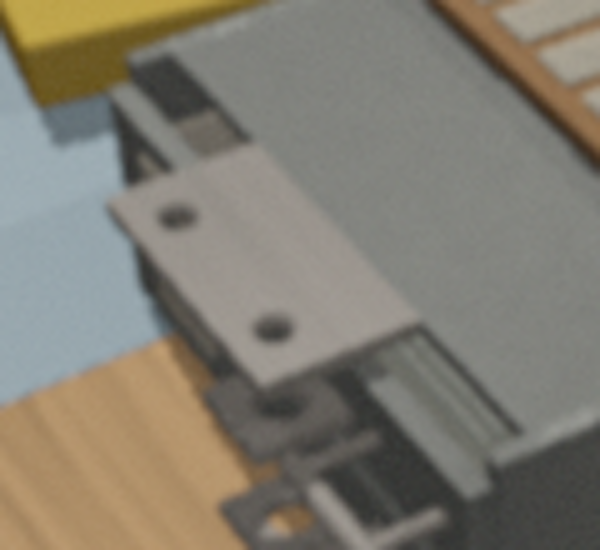

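View pics/wrist1.png

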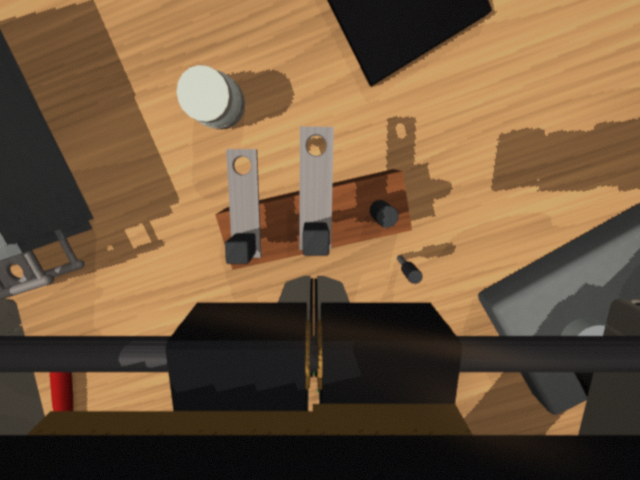

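View pics/scene1.png

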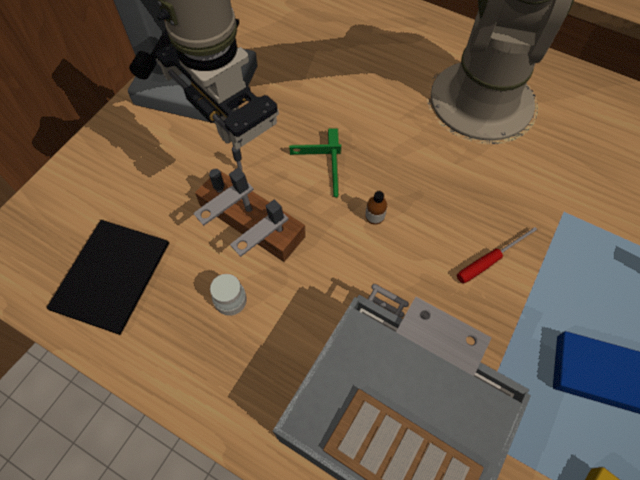

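Run:
```python
from h import *
W=dict(np.load("w1.npz")); S,D=cal("scene"),cal("side")
im=cv2.imread("pics/wrist1.png")
x,y,w,h,k=210,110,210,180,3.8
cv2.imwrite("pics/w1c.png",cv2.resize(im[y:y+h,x:x+w],None,fx=k,fy=k,interpolation=cv2.INTER_CUBIC))
print("eye",onz(W,(316,145),.127),"grip",onz(W,(315.5,231),.172),"pin",onz(W,(383,213),.106))
for a,b in [((360+325/5,250+325/5),(225+275/5,80+327/5)),((360+556/5,250+453/5),(225+178/5,80+216/5))]:
    print(tri([(S,a),(D,b)])[0], onz(S,a,.13),onz(D,b,.13))
```

```text
eye [ 0.62222427 -0.31359823  0.127     ] grip [ 0.55854943 -0.29114081  0.172     ] pin [ 0.53947337 -0.35605478  0.106     ]
[0.6027157  0.10366443 0.12821424] [0.60325094 0.10377696 0.13      ] [0.60195303 0.10153216 0.13      ]
[0.60433257 0.18384395 0.1279431 ] [0.6051748  0.18359085 0.13      ] [0.60325922 0.1814207  0.13      ]
```

View pics/w1c.png

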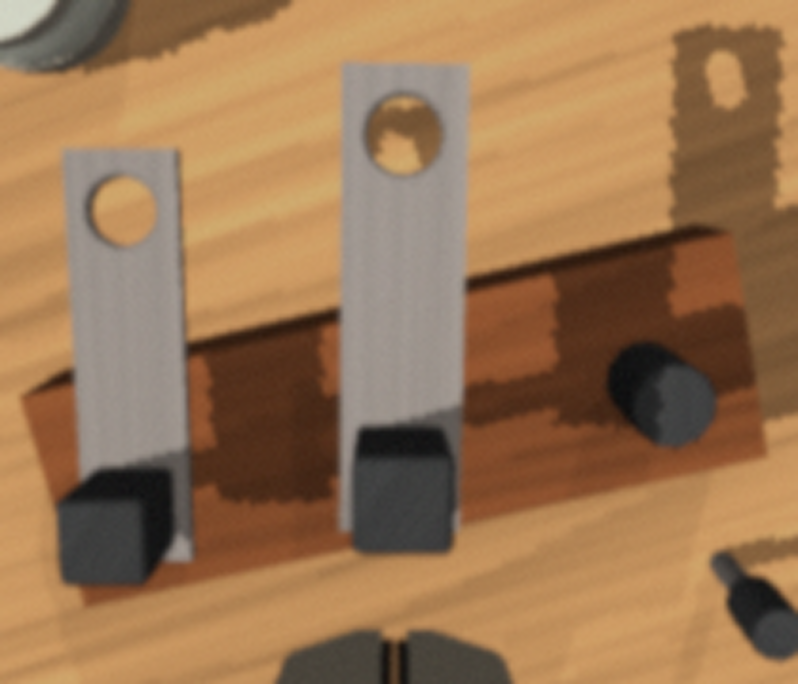

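Run:
```python
from h import *
W=dict(np.load("w1.npz")); S,D=cal("scene"),cal("side")
g=(210+403/3.8,110+504/3.8);p=(210+679/3.8,110+406/3.8);e=(210+403/3.8,110+134/3.8)
for n,w,z,a,b in [("eye",e,.127,(205.75,214),(433.2,299.4)),("grip",g,.172,(237,172.5),(310+242/3.1,230+190/3.1)),("pin",p,.106,(215.5,171.75),(405.8,359))]:
    X,r=tri([(W,w),(S,a),(D,b)])
    print(n,onz(W,w,z).round(4),onz(S,a,z).round(4),onz(D,b,z).round(4),X.round(4),np.round(r,1).ravel())
```

```text
eye [ 0.622  -0.3136  0.127 ] [ 0.6262 -0.309   0.127 ] [ 0.6197 -0.315   0.127 ] [ 0.6232 -0.3129  0.1198] [-1.2 -0.9 -0.  -0.2 -0.1  0.3]
grip [ 0.5492 -0.2884  0.172 ] [ 0.5481 -0.2883  0.172 ] [ 0.552  -0.2859  0.172 ] [ 0.55   -0.2873  0.1751] [-1.6  0.5 -0.4 -0.  -0.2  0.2]
pin [ 0.5339 -0.3604  0.106 ] [ 0.5335 -0.3584  0.106 ] [ 0.535  -0.3581  0.106 ] [ 0.5342 -0.3585  0.1071] [-1.6  0.5 -0.4 -0.1 -0.2  0.2]
```

Run:
```python
from cell import arm
import numpy as np,cv2
O=[np.pi,0,1.236]
arm.ungrasp()
arm.movep((0.5495,-0.2878,0.215),O)
arm.move_straight((0.5495,-0.2878,0.136),0.12)
o=arm.get_obs(); print(o["t"],o["position"],o["force"],o["joint_pos"].round(2))
arm.grab()
o=arm.get_obs(); print(o["t"],o["width"],o["force"])
cv2.imwrite("pics/side2.png",arm.grab_frame("side")[:,:,::-1])
```

```text
13.45 [ 0.5497573  -0.28816055  0.13647675] [-0.02015708 -0.32782943 -0.42770424] [ 0.05  0.63  0.53  1.94 -0.48  0.7   0.54]
14.5667 0.022951949871832137 [-3.77794263  1.71040774  3.67480687]
```

View pics/side2.png

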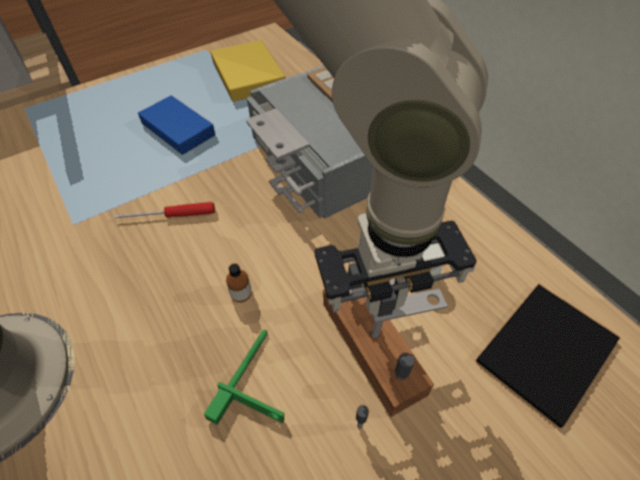

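```bash
python3 - <<'E'
from cell import arm
import numpy as np,cv2
arm.move_straight((0.5497,-0.288,0.30),0.15)
o=arm.get_obs(); print(o["t"],o["width"],o["force"])
arm.movep((0.601,0.1037,0.30),[np.pi,0,3.125])
arm.move_straight((0.601,0.1037,0.28),0.1)
for n in ["scene","side","wrist"]:
    cv2.imwrite(f"pics/{n}3.png",arm.grab_frame(n)[:,:,::-1])
c=arm.get_calibration("wrist"); np.savez("w3.npz",**c)
o=arm.get_obs(); print(o["t"],o["width"],o["position"],o["eef_rot"],o["force"],o["joint_pos"].round(2))
E
python3 - <<'E'
import cv2
def crop(im,x,y,w,h,k,f): cv2.imwrite(f,cv2.resize(im[y:y+h,x:x+w],None,fx=k,fy=k,interpolation=cv2.INTER_CUBIC))
s=cv2.imread("pics/scene3.png"); d=cv2.imread("pics/side3.png")
crop(s,360,220,160,140,5,"pics/s3c.png")
crop(d,220,60,140,110,5,"pics/d3c.png")
E
```

```text
15.8583 0.02198962199527163 [ 0.25551046  1.0634698  -2.87685258]
17.825 0.021860349453501737 [0.60134946 0.10344769 0.28046544] [3.14148516e+00 6.55474733e-04 3.12439168e+00] [-0.28462136 -0.02678497 -3.15610086] [-0.39  0.4   0.18  1.81 -0.09  0.94  1.38]
```

View pics/s3c.png

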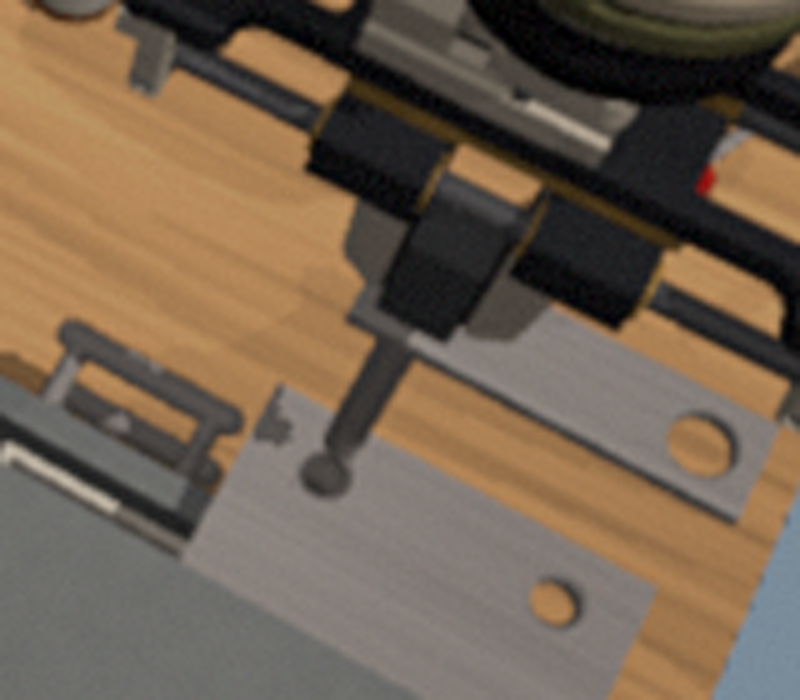

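View pics/d3c.png

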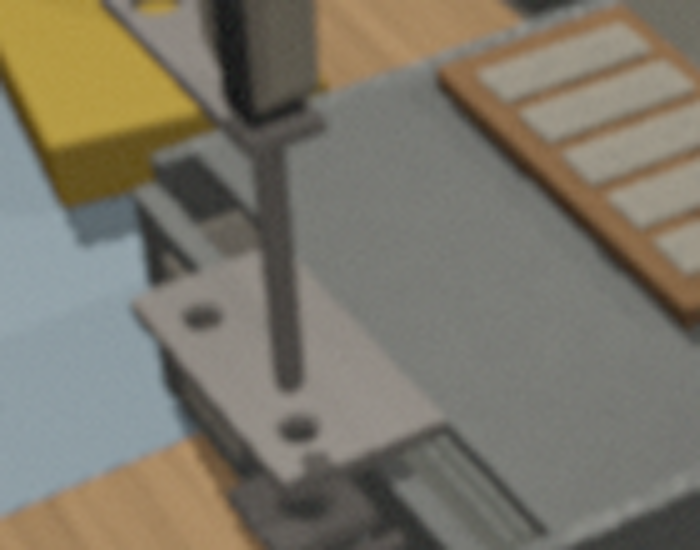

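View pics/wrist3.png

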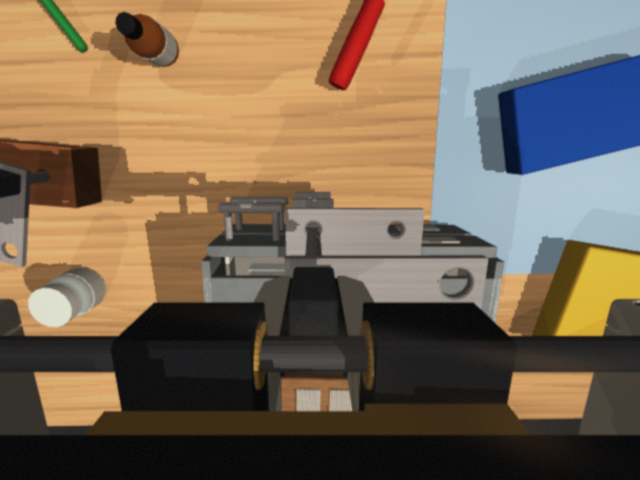

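Run:
```python
import cv2
def crop(im,x,y,w,h,k,f): cv2.imwrite(f,cv2.resize(im[y:y+h,x:x+w],None,fx=k,fy=k,interpolation=cv2.INTER_CUBIC))
s=cv2.imread("pics/scene3.png"); d=cv2.imread("pics/side3.png")
crop(s,410,280,45,45,14,"pics/s3d.png")
crop(d,255,80,45,75,8,"pics/d3d.png")
```

```text
(no output)
```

View pics/s3d.png

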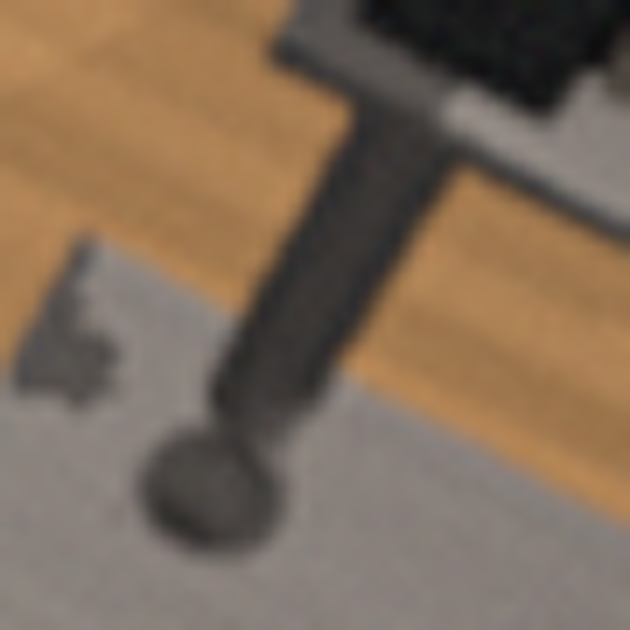

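View pics/d3d.png

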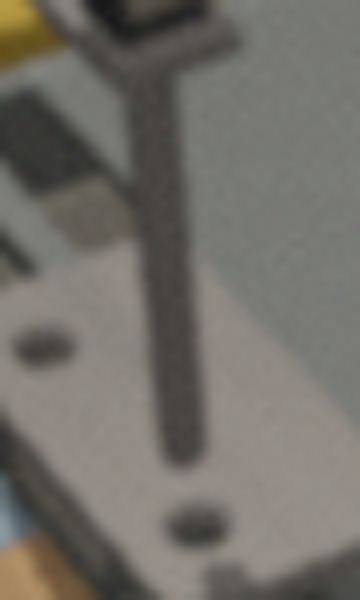

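Run:
```python
from h import *
S,D=cal("scene"),cal("side")
def plane(c,a,b):
    o=-c["R"].T@c["t"]; f=lambda p:c["R"].T@np.linalg.inv(c["intrinsics"])@np.array([p[0],p[1],1])
    n=np.cross(f(a),f(b)); n/=np.linalg.norm(n); return n,n@o
s=lambda x,y:(410+x/14,280+y/14); d=lambda x,y:(255+x/8,80+y/8)
n1,d1=plane(S,s(400,140),s(272,382)); n2,d2=plane(D,d(155,110),d(183.5,430))
dirn=np.cross(n1,n2); dirn/=dirn[2]
for z in (.13,.15,.265):
    A=np.array([n1[:2],n2[:2]]); b=np.array([d1-n1[2]*z,d2-n2[2]*z]); print("axis",z,np.linalg.solve(A,b))
print("dir",dirn)
print("hole",tri([(S,s(210,490)),(D,d(198,526))])[0])
# vertical-through-hole pred
print(proj(S,[[.6013,.1034,.15],[.6013,.1034,.265]]),s(400,140),s(272,382)); print(proj(D,[[.6013,.1034,.15],[.6013,.1034,.265]]),d(155,110),d(183.5,430))
```

```text
axis 0.13 [0.60114801 0.10428715]
axis 0.15 [0.60119807 0.10401069]
axis 0.265 [0.60148588 0.10242104]
dir [ 0.00250274 -0.013823    1.        ]
hole [0.60229304 0.10375075 0.12741971]
[[427.73900371 309.62023895]
 [444.22217467 280.89770892]] (438.57142857142856, 290.0) (429.42857142857144, 307.2857142857143)
[[278.40845751 136.85151476]
 [273.12077137  83.71196148]] (274.375, 93.75) (277.9375, 133.75)
```

```bash
cat > ins.py <<'E'
from cell import arm
import numpy as np
def descend(x,y,z0,z1,step,v,fmax=8):
    f0=arm.get_obs()["force"]; z=z0
    while z>z1+1e-6:
        z=max(z-step,z1); arm.move_straight((x,y,z),v)
        o=arm.get_obs(); f=o["force"]-f0
        print(round(o["t"],2),round(z,4),o["position"].round(4),f.round(1))
        if abs(f[2])>fmax or np.hypot(f[0],f[1])>fmax: print("STOP"); return False
    return True
E
python3 - <<'E'
from ins import *
arm.move_straight((0.6027,0.1030,0.268),0.1)
descend(0.6027,0.1030,0.268,0.236,0.004,0.05,6)
E
```

```text
18.35 0.264 [0.6026 0.103  0.264 ] [1.5 0.  1. ]
18.6 0.26 [0.6026 0.103  0.2598] [ 0.9 -0.2 -0.4]
18.85 0.256 [0.6025 0.103  0.2557] [0.9 0.2 0.1]
19.1 0.252 [0.6025 0.103  0.2517] [ 0.3 -0.7  0. ]
19.35 0.248 [0.6025 0.103  0.2477] [-0.3 -0.9  0. ]
19.6 0.244 [0.6025 0.103  0.2437] [1.5 0.3 0.3]
19.85 0.24 [0.6025 0.1029 0.2397] [ 0.5 -0.2 -0.2]
20.1 0.236 [0.6025 0.103  0.2357] [ 0.6 -0.6  0.4]
```

Run:
```python
from ins import *
import cv2
ok=descend(0.6027,0.1030,0.236,0.155,0.01,0.08,8)
for n in ["scene","side"]:
    cv2.imwrite(f"pics/{n}4.png",arm.grab_frame(n)[:,:,::-1])
def crop(im,x,y,w,h,k,f): cv2.imwrite(f,cv2.resize(im[y:y+h,x:x+w],None,fx=k,fy=k,interpolation=cv2.INTER_CUBIC))
s=cv2.imread("pics/scene4.png"); d=cv2.imread("pics/side4.png")
crop(s,380,230,140,120,5,"pics/s4c.png")
crop(d,220,60,140,110,5,"pics/d4c.png")
```

```text
20.38 0.226 [0.6024 0.1029 0.2255] [-0.   0.5  0.4]
20.65 0.216 [0.6024 0.103  0.2156] [-0.2 -0.  -0.4]
20.93 0.206 [0.6024 0.1029 0.2057] [ 0.8  0.5 -0.1]
21.2 0.196 [0.6024 0.103  0.1957] [1.  0.6 0.6]
21.48 0.186 [0.6025 0.103  0.1857] [-0.2  0.4  0.1]
21.75 0.176 [0.6025 0.103  0.1756] [0.3 0.9 0. ]
22.02 0.166 [0.6024 0.103  0.1655] [-0.4  0.1 -0.4]
22.3 0.156 [0.6025 0.103  0.1555] [0.2 0.6 0. ]
22.55 0.155 [0.6028 0.103  0.1551] [ 0.1 -0.7 -1.1]
```

View pics/s4c.png

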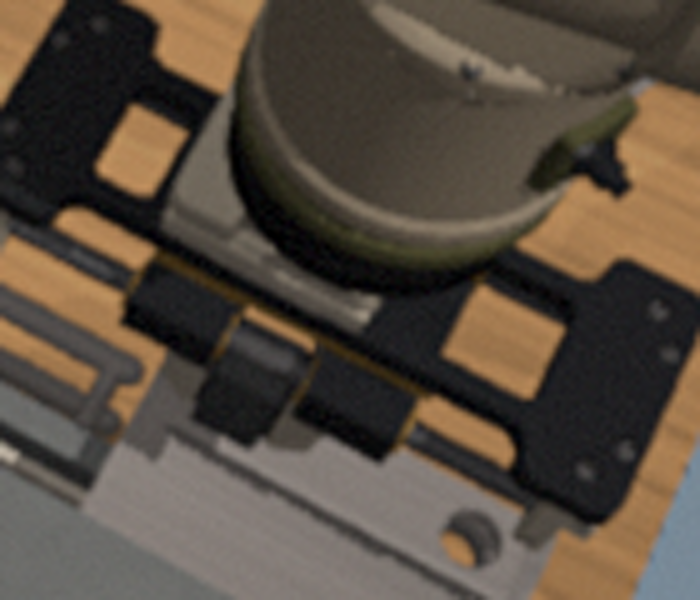

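View pics/d4c.png

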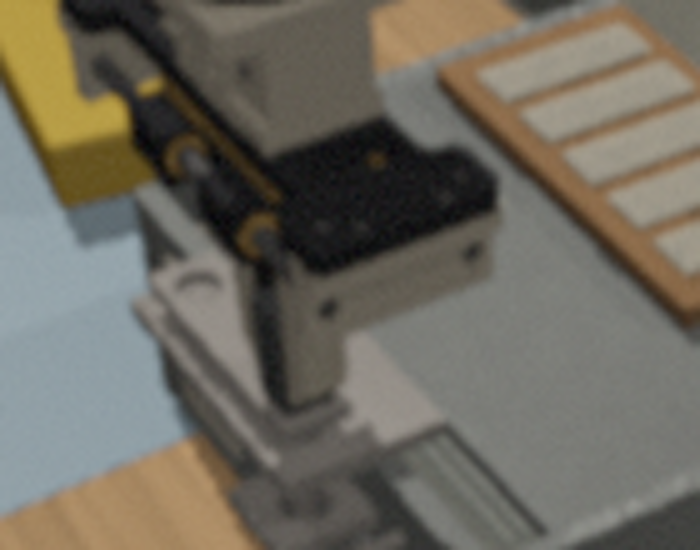

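Run:
```python
from ins import *
import cv2
ok=descend(0.6027,0.1030,0.155,0.143,0.003,0.05,8)
for n in ["scene","side"]:
    cv2.imwrite(f"pics/{n}5.png",arm.grab_frame(n)[:,:,::-1])
def crop(im,x,y,w,h,k,f): cv2.imwrite(f,cv2.resize(im[y:y+h,x:x+w],None,fx=k,fy=k,interpolation=cv2.INTER_CUBIC))
s=cv2.imread("pics/scene5.png"); d=cv2.imread("pics/side5.png")
crop(s,440,300,60,50,12,"pics/s5c.png")
crop(d,230,80,80,75,8,"pics/d5c.png")
```

```text
22.9 0.152 [0.6025 0.103  0.1518] [ 0.5  0.3 -0.6]
23.15 0.149 [0.6025 0.103  0.1488] [-0.3 -0.2 -0. ]
23.4 0.146 [0.603  0.103  0.1461] [-0.1 -0.7  1.6]
23.65 0.143 [0.6036 0.103  0.1452] [-4.7 -1.1 20.9]
STOP
```

View pics/s5c.png

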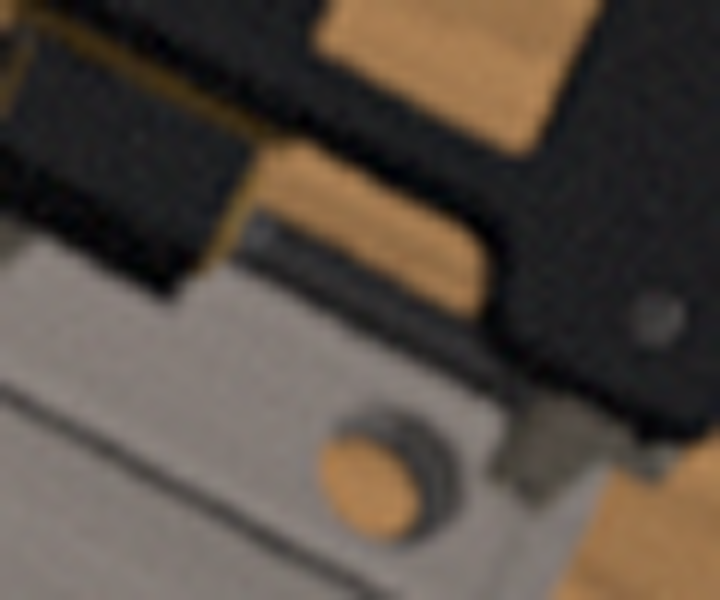

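View pics/d5c.png

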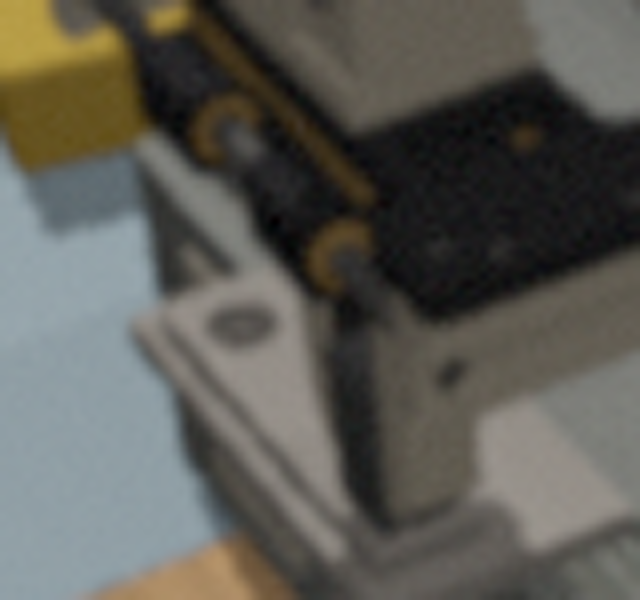

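Run:
```python
from h import *
S,D=cal("scene"),cal("side")
E_=tri([(S,(440+390/12,300+478/12)),(D,(230+242/8,80+325/8))])
H=tri([(S,(471.2,340.6)),(D,(260.6,123.2))])
print(E_,H)
from cell import arm
arm.ungrasp()
arm.move_straight((0.603,0.103,0.23),0.2)
for n in ["scene","side","wrist"]:
    cv2.imwrite(f"pics/{n}6.png",arm.grab_frame(n)[:,:,::-1])
np.savez("w6.npz",**arm.get_calibration("wrist"))
print(arm.get_obs()["t"])
def crop(im,x,y,w,h,k,f): cv2.imwrite(f,cv2.resize(im[y:y+h,x:x+w],None,fx=k,fy=k,interpolation=cv2.INTER_CUBIC))
s=cv2.imread("pics/scene6.png"); d=cv2.imread("pics/side6.png")
crop(s,400,270,100,80,7,"pics/s6c.png")
crop(d,230,80,80,75,8,"pics/d6c.png")
```

```text
(array([0.60459448, 0.1844076 , 0.13387694]), [array([ 0.01064209, -0.00514765]), array([0.01056077, 0.00372556])]) (array([0.60433257, 0.18384395, 0.1279431 ]), [array([ 0.0002218 , -0.00010676]), array([2.20546279e-04, 7.74838179e-05])])
25.6917
```

View pics/s6c.png

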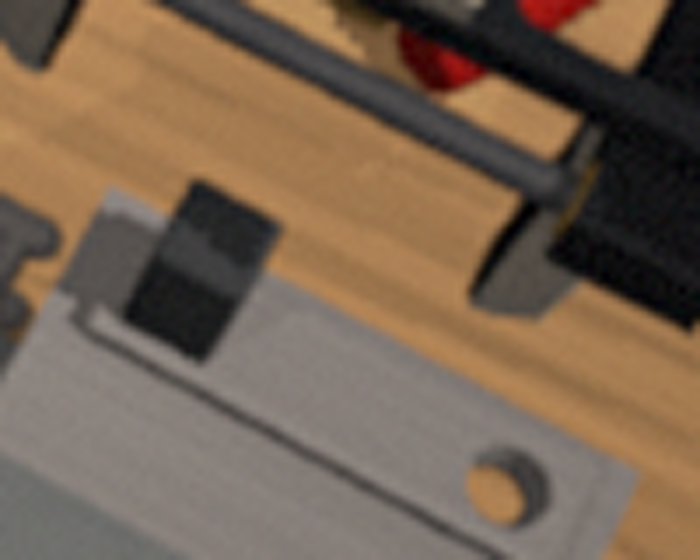

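View pics/d6c.png

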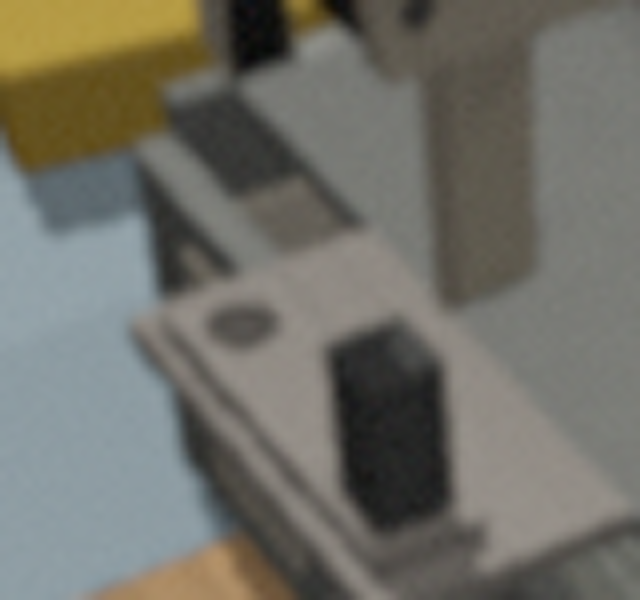

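View pics/wrist6.png

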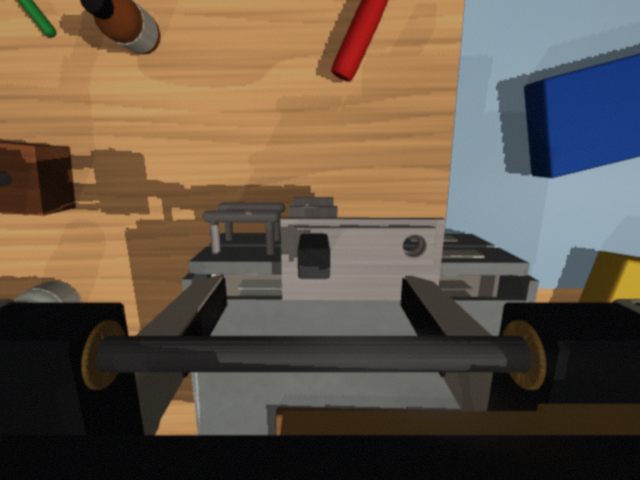

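Run:
```python
from cell import arm
import numpy as np,cv2
O=[np.pi,0,0]
arm.movep((0.534,-0.3585,0.20),O)
arm.move_straight((0.534,-0.3585,0.130),0.15)
for n in ["scene","side","wrist"]:
    cv2.imwrite(f"pics/{n}7.png",arm.grab_frame(n)[:,:,::-1])
o=arm.get_obs(); print(o["t"],o["position"],o["force"],o["joint_pos"].round(2))
```

```text
28.1667 [ 0.53438591 -0.35898323  0.13108334] [ 4.67475155e-01 -2.21440160e-01 -1.19092691e-04] [-0.03  0.78  0.89  1.9  -0.81  0.86 -0.28]
```

View pics/side7.png

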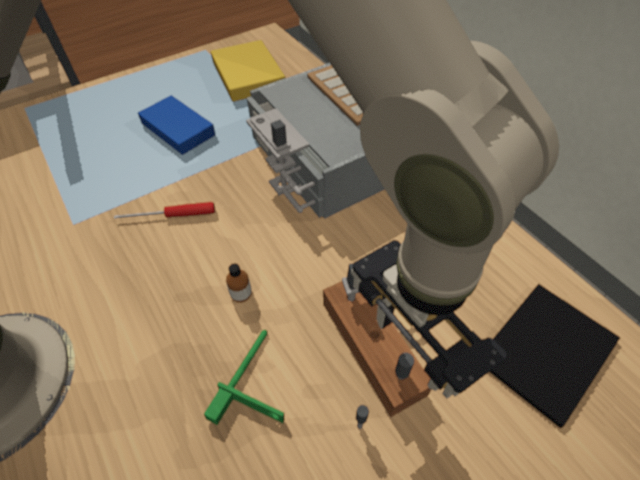

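View pics/scene7.png

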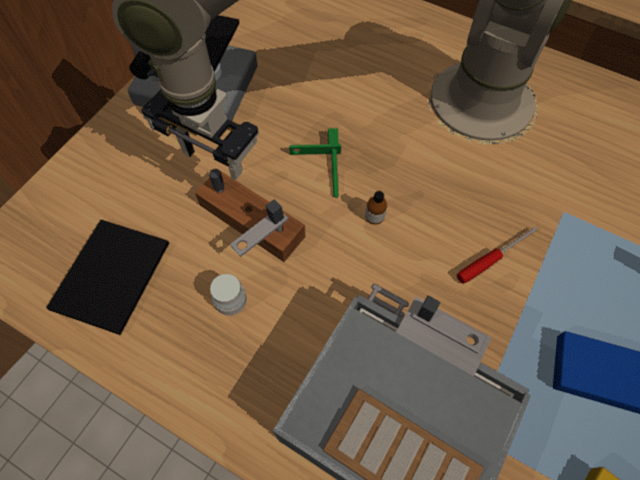

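Run:
```python
from cell import arm
import numpy as np,cv2
arm.move_straight((0.534,-0.3585,0.071),0.12)
o=arm.get_obs(); print(o["t"],o["position"],o["force"])
arm.grab()
o=arm.get_obs(); print(o["t"],o["width"],o["force"])
arm.move_straight((0.534,-0.3585,0.25),0.15)
o=arm.get_obs(); print(o["t"],o["width"],o["force"])
arm.movep((0.604,0.1838,0.25),[np.pi,0,np.pi/2-0.015])
arm.move_straight((0.604,0.1838,0.218),0.12)
for n in ["scene","side"]:
    cv2.imwrite(f"pics/{n}8.png",arm.grab_frame(n)[:,:,::-1])
o=arm.get_obs(); print(o["t"],o["width"],o["position"],o["force"])
def crop(im,x,y,w,h,k,f): cv2.imwrite(f,cv2.resize(im[y:y+h,x:x+w],None,fx=k,fy=k,interpolation=cv2.INTER_CUBIC))
s=cv2.imread("pics/scene8.png"); d=cv2.imread("pics/side8.png")
crop(s,440,280,70,70,10,"pics/s8c.png")
crop(d,225,70,70,70,10,"pics/d8c.png")
```

```text
28.8083 [ 0.53391306 -0.35894067  0.07122397] [ 0.14674281 -0.34972283  0.26487497]
29.9 0.02253598005680202 [0.48847889 0.66867978 0.78432002]
31.2417 0.021957264603264397 [ 0.55762575 -0.99644415 -1.26864172]
33.7333 0.02270469652095916 [0.60450786 0.18338651 0.21860699] [ 0.66156767 -0.40509513 -1.9613123 ]
```

View pics/s8c.png

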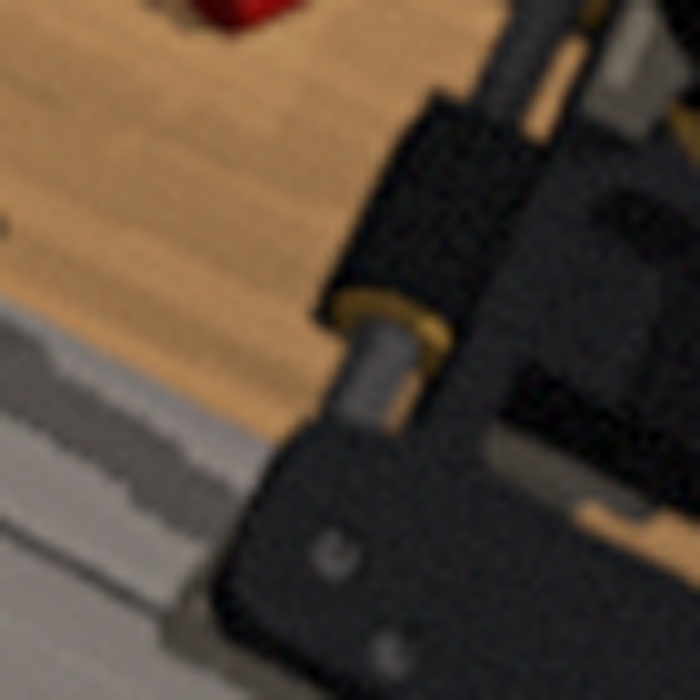

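View pics/d8c.png

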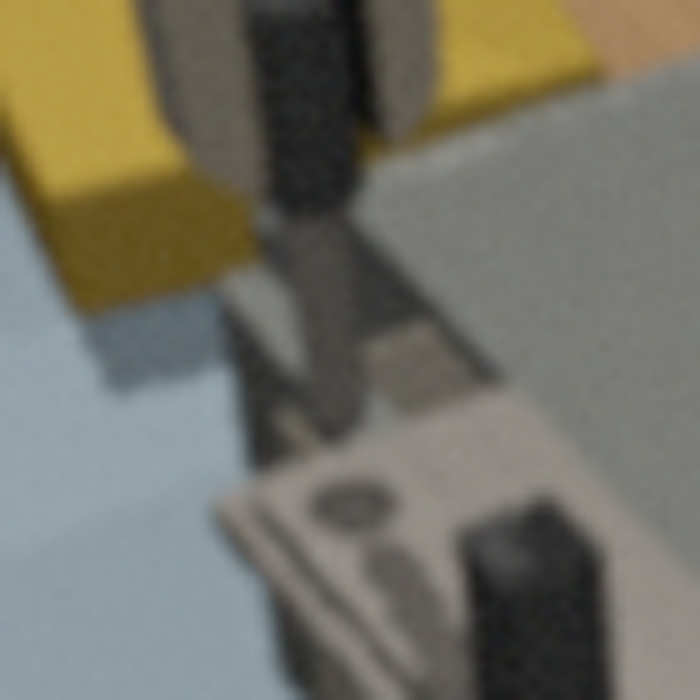

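Run:
```python
from cell import arm
import numpy as np,cv2
arm.movep((0.604,0.1838,0.218),[np.pi,0,2.356])
for n in ["scene","side"]:
    cv2.imwrite(f"pics/{n}9.png",arm.grab_frame(n)[:,:,::-1])
o=arm.get_obs(); print(o["t"],o["width"],o["position"],o["force"])
def crop(im,x,y,w,h,k,f): cv2.imwrite(f,cv2.resize(im[y:y+h,x:x+w],None,fx=k,fy=k,interpolation=cv2.INTER_CUBIC))
s=cv2.imread("pics/scene9.png"); d=cv2.imread("pics/side9.png")
crop(s,440,280,70,70,10,"pics/s9c.png")
crop(d,225,70,70,70,10,"pics/d9c.png")
```

```text
34.4833 0.0223898680641466 [0.60406865 0.18382321 0.21811678] [ 0.23806561 -0.32688569 -1.13550592]
```

View pics/s9c.png

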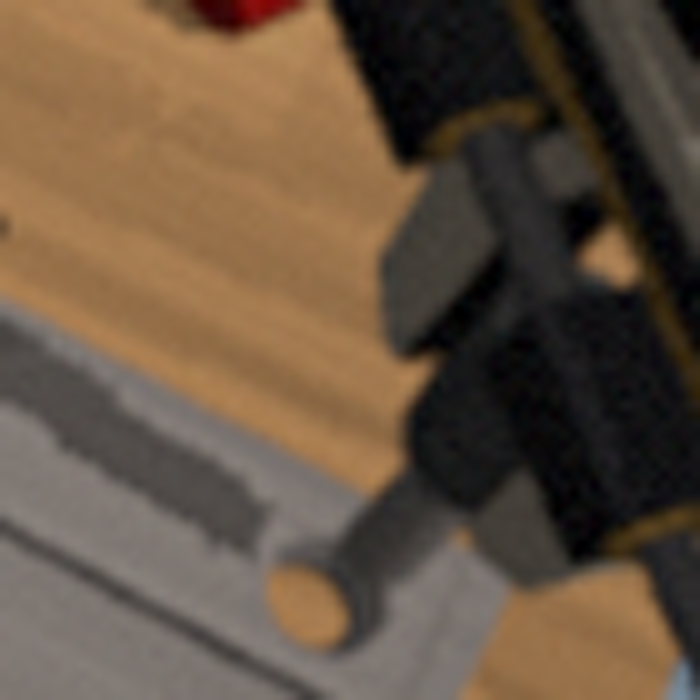

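View pics/d9c.png

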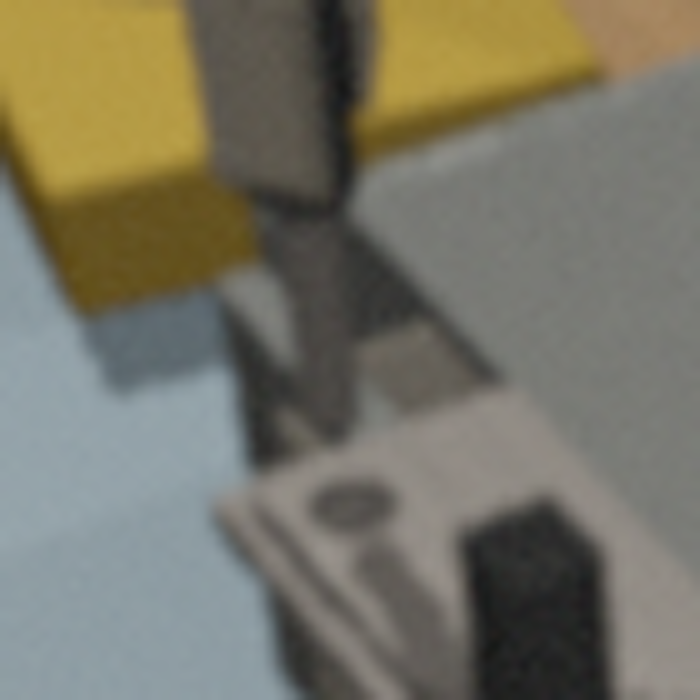

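Run:
```python
from h import *
S,D=cal("scene"),cal("side")
x,y=.60407,.18382
for c,(ox,oy) in ((S,(440,280)),(D,(225,70))):
    p=proj(c,[[x,y,z] for z in (.153,.18,.208,.13,.136)]); print(((p-[ox,oy])*10).round(0).tolist())
def crop(im,x,y,w,h,k,f): cv2.imwrite(f,cv2.convertScaleAbs(cv2.resize(im[y:y+h,x:x+w],None,fx=k,fy=k,interpolation=cv2.INTER_CUBIC),alpha=1.8))
s=cv2.imread("pics/scene9.png"); d=cv2.imread("pics/side9.png")
crop(s,460,315,35,35,20,"pics/s9d.png")
crop(d,245,85,35,45,16,"pics/d9d.png")
```

```text
[[357.0, 557.0], [408.0, 503.0], [465.0, 444.0], [316.0, 601.0], [327.0, 590.0]]
[[341.0, 430.0], [326.0, 315.0], [309.0, 190.0], [354.0, 524.0], [351.0, 500.0]]
```

View pics/s9d.png

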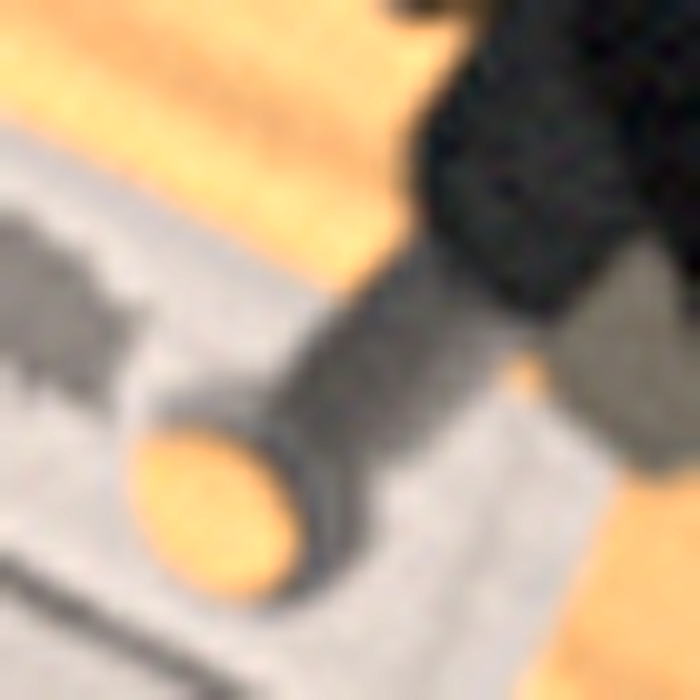

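View pics/d9d.png

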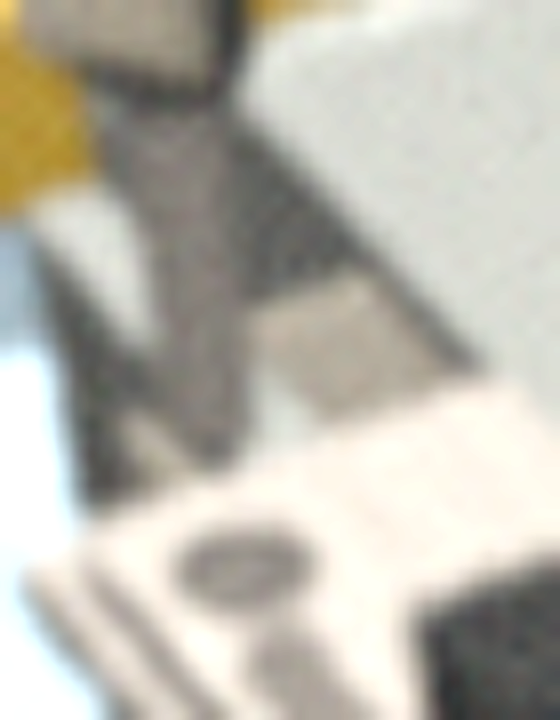

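Run:
```python
from h import *
S,D=cal("scene"),cal("side")
X=np.array([.604,.1838,.16]);e=1e-3
J=[]
for c,w in ((S,None),(D,None)):
    a=proj(c,X)[0]; v=proj(c,X+[0,0,.03])[0]-a; v/=np.linalg.norm(v); n=np.array([-v[1],v[0]])
    if n[0]<0:n=-n
    J.append([n@(proj(c,X+d)[0]-a) for d in ([e,0,0],[0,e,0])])
    print(v,n)
print(np.linalg.solve(np.array(J),[-.75,.75]))
```

```text
[ 0.68773006 -0.72596651] [0.72596651 0.68773006]
[-0.13340808 -0.99106119] [ 0.99106119 -0.13340808]
[ 0.98306924 -1.40830456]
```

Run:
```python
from ins import *
import cv2
x,y=0.6050,0.1825
arm.move_straight((x,y,0.204),0.1)
descend(x,y,0.204,0.186,0.003,0.05,4)
for n in ["scene","side"]:
    cv2.imwrite(f"pics/{n}10.png",arm.grab_frame(n)[:,:,::-1])
def crop(im,x,y,w,h,k,f): cv2.imwrite(f,cv2.convertScaleAbs(cv2.resize(im[y:y+h,x:x+w],None,fx=k,fy=k,interpolation=cv2.INTER_CUBIC),alpha=1.8))
s=cv2.imread("pics/scene10.png"); d=cv2.imread("pics/side10.png")
crop(s,460,315,35,35,20,"pics/s10.png")
crop(d,245,85,35,45,16,"pics/d10.png")
```

```text
35.02 0.201 [0.605  0.1826 0.201 ] [ 0.4 -0.3  1. ]
35.27 0.198 [0.6049 0.1825 0.1979] [-0.4  0.3 -0. ]
35.52 0.195 [0.6049 0.1825 0.1948] [-1.1 -0.2 -1. ]
35.77 0.192 [0.6049 0.1825 0.1918] [-0.3  0.6 -0.4]
36.02 0.189 [0.6049 0.1825 0.1888] [-0.  -0.1  0.2]
36.27 0.186 [0.6049 0.1825 0.1858] [-0.4 -0.3  0.2]
```

View pics/s10.png

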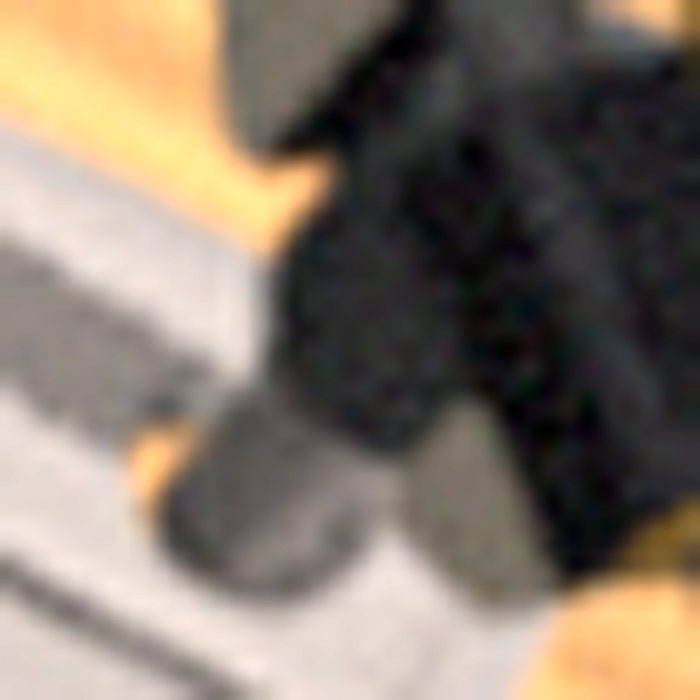

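View pics/d10.png

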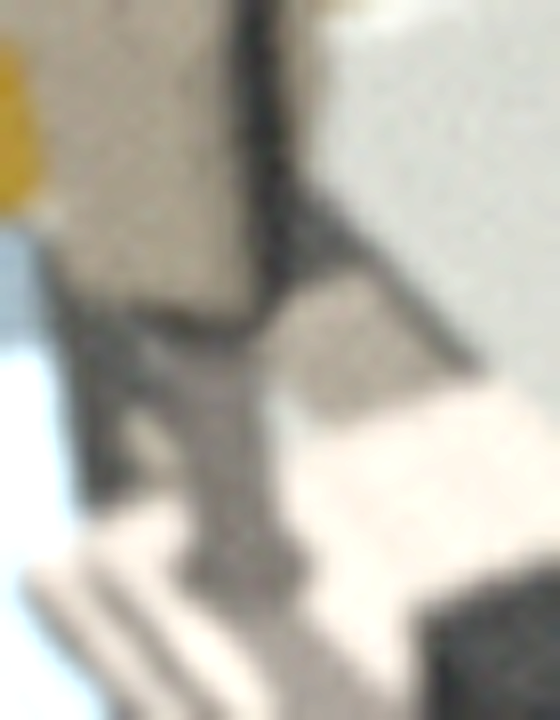

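Run:
```python
from ins import *
import cv2
x,y=0.6050,0.1825
if descend(x,y,0.186,0.150,0.006,0.06,6): descend(x,y,0.150,0.143,0.002,0.04,6)
for n in ["scene","side"]:
    cv2.imwrite(f"pics/{n}11.png",arm.grab_frame(n)[:,:,::-1])
def crop(im,x,y,w,h,k,f): cv2.imwrite(f,cv2.resize(im[y:y+h,x:x+w],None,fx=k,fy=k,interpolation=cv2.INTER_CUBIC))
d=cv2.imread("pics/side11.png")
crop(d,225,70,80,90,7,"pics/d11.png")
```

```text
36.62 0.18 [0.6047 0.1825 0.1795] [-0.8 -0.6 -0.1]
36.88 0.174 [0.6048 0.1825 0.1735] [-0.3  0.4  1. ]
37.12 0.168 [0.6047 0.1824 0.1675] [ 0.3  0.1 -0.1]
37.38 0.162 [0.6048 0.1825 0.1616] [-0.3 -0.4  0.1]
37.62 0.156 [0.6048 0.1825 0.1556] [-0.4 -0.4  0.6]
37.88 0.15 [0.6048 0.1824 0.1496] [-0.2  0.   0.9]
38.12 0.148 [0.605  0.1825 0.148 ] [ 0.3 -0.8 -1.7]
38.38 0.146 [0.6053 0.1825 0.1461] [ 0.7 -0.3  1.3]
38.62 0.144 [0.6055 0.1824 0.1458] [-3.2 -1.5 17.8]
STOP
```

View pics/d11.png

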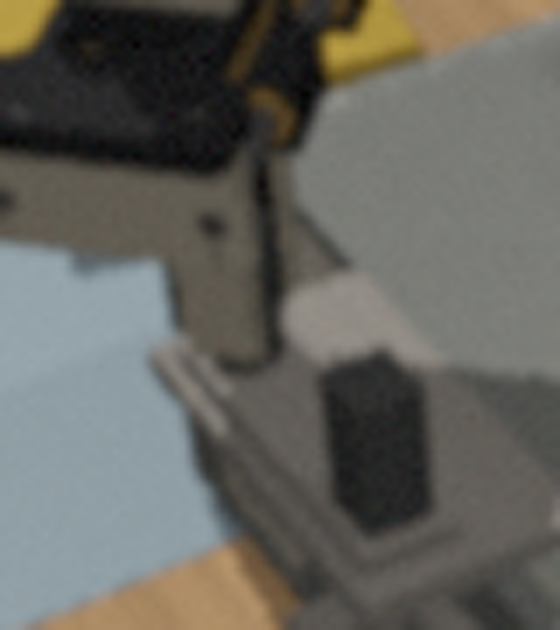

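Run:
```python
from ins import *
import cv2
arm.move_straight((0.605,0.1825,0.1465),0.05)
arm.ungrasp()
arm.move_straight((0.605,0.1825,0.26),0.2)
arm.movep((0.5,-0.05,0.33),[np.pi,0,2.6])
for n in ["scene","side"]:
    cv2.imwrite(f"pics/{n}12.png",arm.grab_frame(n)[:,:,::-1])
print(arm.get_obs()["t"])
def crop(im,x,y,w,h,k,f): cv2.imwrite(f,cv2.resize(im[y:y+h,x:x+w],None,fx=k,fy=k,interpolation=cv2.INTER_CUBIC))
s=cv2.imread("pics/scene12.png"); d=cv2.imread("pics/side12.png")
crop(s,390,250,120,110,6,"pics/s12c.png"); crop(d,225,70,100,110,5,"pics/d12c.png")
```

```text
42.025
```

View pics/s12c.png

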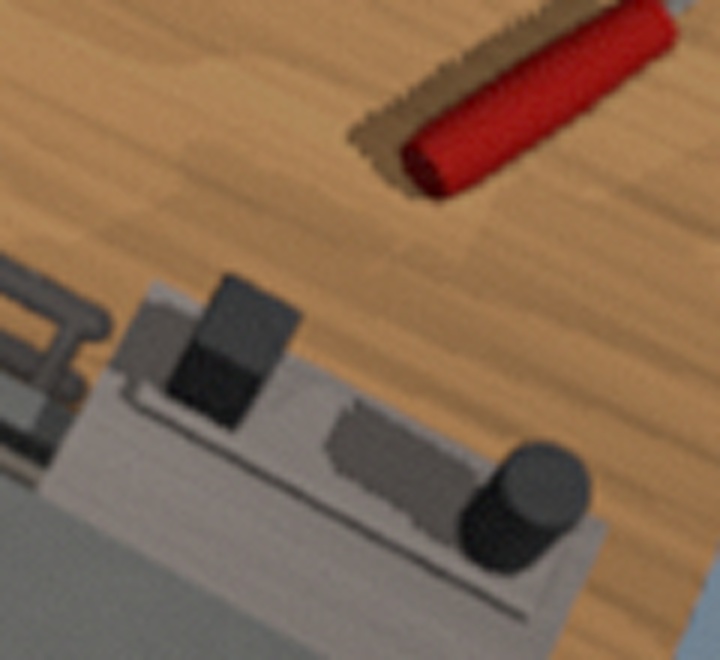

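View pics/d12c.png

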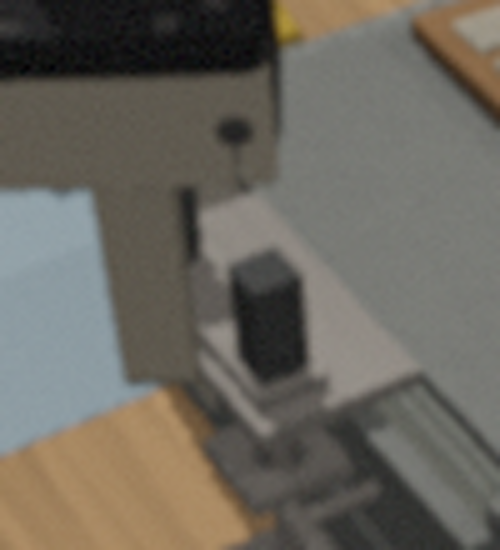

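View pics/scene12.png

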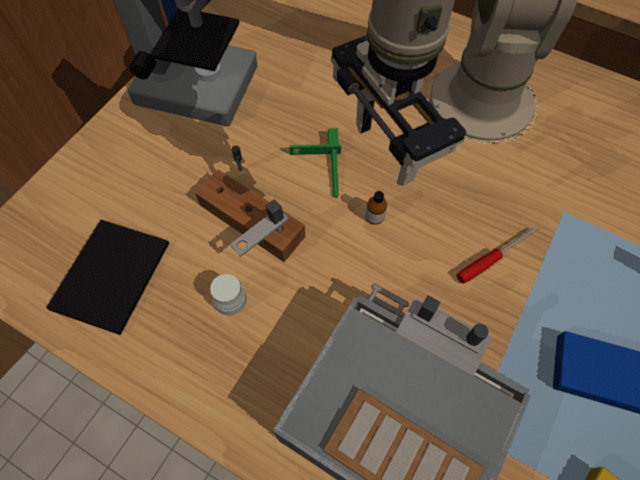

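Run:
```python
from h import *
S=cal("scene")
print(onz(S,(390+545/6,250+486/6),.181), onz(S,(390+250/6,250+325/6),.181))
from cell import arm
o=arm.get_obs(); print(o["t"],o["force"],o["position"])
arm.hand_in()
```

```text
[0.60546109 0.18406318 0.181     ] [0.60360727 0.10430417 0.181     ]
42.025 [ 0.50283445 -0.66663379 -1.12845841] [ 0.50064942 -0.04847754  0.32928609]
the job is handed in; nothing more can be done
```

The cabinet is locked and the job is handed in at about 42 s of the 72 s allowed. `hand_in` reports no verdict, so success rests on the checks below.

- **Drawer:** I pushed it until it hit a hard stop, where the fingers stayed at x = 0.615 m as the force rose to about 23 N. The camera pictures show it shut.
- **Lock rod:** The middle rod in the rack went down through the flange and both tabs with no resistance. It seated at a tool height of 0.145 m, as computed for fully home. Its eye lies about 0.6 mm from the pin hole in the images.
- **Pin:** The larger pin went through the eye and the second hole. It met the arm at a tool height of 0.146 m, also as computed. The final scene picture puts its head top at (0.605, 0.184), about 1 mm from the hole's axis.
- **Everything else:** The spare rod is still in the rack, and the bottle and the small look-alike pin are upright. The gripper is clear of everything.

Two limits on these checks:
- Triangulated heights read about 2 mm low throughout, which is within the stated calibration error.
- The gripper hid the pin in the last side picture, so the finished pin was checked from the scene camera only.

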